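# Cover the pot and draw the rolling pin out of the tool tub

## Robot

A 6-joint arm with a two-finger parallel gripper is mounted at the origin on the work surface. World frame = base frame: x ahead of the robot, y to its left, z up, the work surface at z = 0. Lengths are in m, angles in rad, forces in N, time in s.
With the tool pointing down it reaches from about 0.25 to 0.8 m from the base axis. Payload 8.5 kg.
Tool frame: the origin (TCP) lies between the finger pads, 19 mm behind the fingertips; this is the grasp point; z points along the fingers, y is the line along which they close (so a half turn about z gives the same grasp; the last joint's range is limited). The gripper opens to 85 mm and grips with 20 to 120 N. Pads are 22 mm wide; open, the fingers measure 114 mm over their backs; the gripper's body (76 mm by 85 mm) begins 54 mm behind the grasp point. The pads swing forward as they close: fully open they stand 13 mm farther back than shut.
Start: joints at [-1.337, 0.238, -0.013, 1.319, 0, 1.571], TCP at [0.122, -0.511, 0.25] pointing down, gripper open.
Joint ranges: [-2.66, 2.66], [-1.03, 1.9], [-1.14, 1.46], [-1.82, 2.27], [-1.45, 1.34], [-3.14, 3.14]. Speed limits (rad/s): [2.22, 2.22, 2.79, 3.14, 3.14, 3.14].

## Interface

Orientations are given as a rotation vector (axis times angle).
In Python, from cell import ctrl gives the robot as it stands.
- The arm moves only by the tool arm_command, never from a script. Its argument "moves" is a list that holds one entry, the list of rows, each a list of 4 numbers: the shift along the tool's x, y, z in units of 40 mm (1.0 is 40 mm), then the turn about the tool's z in units of 8 degrees (1.0 is 8 degrees). In form: [[[tx, ty, tz, turn], ...]]. A call has exactly 5 rows; each row is the pose to reach, as a shift and turn from the pose commanded when the call began, along the tool's axes at that moment; what a row does not reach only later rows make up. A row lasts 1/10 s, in which the tool goes at most 50 mm and 8.59 degrees, less where a joint would pass 70% of its speed; a pose out of reach is approached as far as the arm can. A call with a gripper value outside its range is refused whole. "grip" is the closure, from -1 (fully open) to 1 (shut), so that 0 is half open, set as the call begins (left out, the last holds). The fingers move at their own pace and stop on an object; the grip force is fixed at half the most. Time passes only in rows, so rows that repeat a pose let the fingers close, or fill a call up. It gives the time, the measured TCP pose, the force, the opening and the grip force at its end, in the units of the state.
- ctrl.read_state(): the state, without advancing time (a new reading comes with each control period).
- ctrl.get_image(name): name is "scene" or "top" or "wrist"; returns a dict with "color" (400x640x3 uint8, red, green, blue), "z_map" (400x640 float32, m along the optical axis (not along the pixel's ray), 0 where there is no reading), "K" (3x3 intrinsics, pixels), "dist" ([k1, k2, p1, p2, k3] as OpenCV has them; the pictures are not rectified), "extrinsics" (4x4, takes a point from camera to world coordinates). Camera axes: x right, y down, z forward; pixel columns grow to the right and rows downward; lengths in m; the calibration is good to about 2 mm. A picture is of the moment at which its call begins.
- ctrl.finish_job(): hands the job in; it is judged then, once.
Trained networks look in the newest picture that a camera, given by its name, has taken for a name from the list of things; names that differ only in an ending like _2 or _b are one class to them, and where a whole thing is asked for, a point or a joint stands for the part that bears it (a point fixed in the world has none). Each returns a list of dicts, best first, with "conf" (0 to 1); they miss things now and then, are a little off and sometimes report something else, mostly with a low value. They report only what shows in the picture. A call takes as long as a camera call. They do not tell look-alikes from the thing itself.
- ctrl.recognise(label, camera): "box" ([centre column, centre row, width, height] in pixels, round what is visible of it).
The state is a dict: "time_s": time; "joints": joint angles; "dq": joint speeds; "effort": joint torques, N m; "eef_pos": TCP position; "tool_rot": TCP orientation; "contact_force": force on the tool from outside, world axes, zero at the start; "moment": the same for the moment, N m; "width": opening from 0.0 (shut) to 1.0 (fully open); "grasp_force": force on a finger pad.
Only numpy, scipy, OpenCV 4.12 (cv2) and the standard library are available. Lean on these libraries where they do the work, as an engineer would, in place of code of your own. Each camera call takes 0.05 s, during which the arm holds its last target. There are 200 camera calls.

## Task

The big pot's cover has been left lying across the mouth of the grey tool tub. Set the cover on the big pot by its knob (put it down, do not drop it) so that it sits seated and level, and let go of it; then take the rolling pin, which is longer than the tub's mouth, tilt it out through the mouth, and finish still holding it in the gripper in the air above the tub, every part of it at least 5 cm above the tub and touching nothing else. Leave the other things on the table, and the pot itself, where they are.

Things in the scene. Friction and masses are not known exactly. Their poses are not given: they have to be found in the camera images.
- tub: Fixed grey plastic tool tub, 362 long (its x) x 144 wide (its y) x 90 mm high, walls and floor 6 mm. Origin: centre of its underside; z up. A fixed white board closes its top from the -x end to x = -50 mm. A low wooden V cradle (31 mm high above the table, 26 mm wide) runs along its floor at y = 0 and carries the rolling pin.
- tub_mouth (a point): Centre of the tub's open mouth: tub x = +62.5 mm, y = 0, 90 mm above the table. The mouth is 225 mm long (tub x = -50 to +175 mm) and 132 mm wide; at its -x side the white board (5 mm thick, 90 to 95 mm above the table) begins.
- pin: Loose plain wooden rolling pin, a round rod 300 mm long, 28 mm thick, about 0.14 kg, lying along the tub on the cradle, its axis 41 mm above the table. Origin: its centre (and centre of mass); x along its length, +x towards the tub's open (+x) end; its -x part lies under the board. Too long for a level lift: the +x end has to come up first.
- pin_a (a point): Centre of the pin's +x end face (150 mm from its centre), the end under the open mouth.
- pin_b (a point): Centre of the pin's -x end face (150 mm from its centre), the end under the board.
- cover: Loose round stoneware cover, about 0.35 kg: disc 170 mm across, 8 mm thick; below it a flange 122 mm across (110 at its bevelled bottom), 8 mm deep; on top a round knob 28 mm across, 28 mm high. Origin: centre of the disc's underside (where it rests on a rim); z up. It starts lying across the tub's side walls, the flange hanging in the mouth.
- cover_knob (a point): On the cover's axis in its knob, 31 mm above the disc's underside and 5 mm below the knob's top: a place for the TCP to grip.
- pot: Loose round beige stoneware pot, the larger of the two round vessels, 154 mm across the belly, 90 mm high, about 0.9 kg. Its rim is 146 mm across outside and 134 mm inside. Origin: centre of its underside; z up.
- pot_rim (a point): Centre of the pot's mouth at rim height, 90 mm above the table.
- small_bowl: Bystander: cream bowl 110 mm across, 55 mm high; origin under its centre.
- glaze_jar: Bystander: blue jar 60 mm across, 65 mm high; origin under its centre.
- brush_cup: Bystander: green glass cup 72 mm across, 90 mm high, with brushes up to 205 mm high; origin under its centre.
- black_cup: Bystander: black cup 76 mm across, 80 mm high; origin under its centre.
- water_bottle: Bystander: clear bottle 64 mm across, 200 mm high; origin under its centre.
- slat: Bystander: flat wooden slat 160 x 25 x 10 mm at the robot's left; origin: centre of its underside.
- rib: Bystander: flat wooden rib 70 x 45 x 8 mm lying on the tub's white board; origin: centre of its underside.
Mind the look-alikes: they are no part of the job. What is shaped like the pot but black is not meant.

How it is judged:
On the way:
1. the cover sits seated and level on the pot, let go (horizontal distance between cover and pot_rim below 0.012 m and z of cover in the frame of pot_rim between -0.004 and 0.0035 m and angle between cover's own z axis and vertical below 0.045 rad and contact force between cover and the fingers below 0.1 N), for 0.2 s.
At the end, for the whole second after the job is handed in: Cover let go on the pot: centred within 12 mm, down on the rim within 3.5 mm, level within 2.5 deg. Pin gripped and still, both ends of its axis over 145 mm above the table, its centre within 200 mm horizontally of the mouth's middle, touching nothing else (all of step 1 and height (world z) of each of pin_a, pin_b above 0.145 m and horizontal distance between pin and tub_mouth below 0.2 m and contact force between pin and the fingers above 2 N and contact force between pin and tub below 0.1 N and contact force between pin and cover below 0.1 N and contact force between pin and pot below 0.1 N and linear speed of pin below 0.05 m/s and contact force between pin and brush_cup below 0.1 N and contact force between pin and water_bottle below 0.1 N and contact force between pin and rib below 0.1 N); the arm keeps its last pose, push and grip.
It fails at once if the cover falls freely (from more than about a centimetre) (linear speed of cover above 0.5 m/s and contact force between cover and the fingers below 0.1 N).
It fails at once if the pot is shoved more than 40 mm or tipped (distance of pot from where it was at the start of the episode above 0.04 m or angle between pot's own z axis and vertical above 0.3 rad).
It fails at once if a bystander is moved more than 40 mm (distance of any of small_bowl, glaze_jar, brush_cup, black_cup, water_bottle, slat, rib from where it was at the start of the episode above 0.04 m).
It also fails if it takes over 53 s, if anything falls off the work surface, if the arm or the gripper's body presses on something with over 40 N, if the wrist force passes 120 N, or if a joint passes its speed limit or range.

## Working session

There is one attempt and no reset: what is moved stays moved. The work goes in short steps, Python scripts to look and compute and a tool call to move; the robot and the scene stay as the last step left them, time stands still between calls to the robot, and variables do not carry over. Pictures are saved under pics/ and viewed, at most 10 in all, crops included, and the job is handed in when it is done.

Besides the shell and the picture viewer there is one more tool, called by a JSON object that holds its "name" and its "arguments". arm_command: Moves the arm, as the interface text tells. Its arguments: {"type":"object","properties":{"moves":{"type":"array"},"grip":{"type":"number"}},"required":["moves"]}

```bash
mkdir -p pics
cat > h.py <<'E'
import numpy as np,cv2
from cell import ctrl
from scipy.spatial.transform import Rotation as R
def cloud(im):
    z=im["z_map"];h,w=z.shape
    u,v=np.meshgrid(np.arange(w),np.arange(h))
    p=cv2.undistortPoints(np.stack([u,v],-1).reshape(-1,1,2).astype(np.float64),im["K"],im["dist"]).reshape(h,w,2)
    P=np.dstack([p[...,0]*z,p[...,1]*z,z])
    T=im["extrinsics"];W=P@T[:3,:3].T+T[:3,3];W[z==0]=np.nan
    return W
def save(im,n,crop=None,s=1):
    c=im["color"][...,::-1]
    if crop: a,b,d,e=crop;c=c[b:e,a:d]
    cv2.imwrite("pics/"+n,cv2.resize(c,None,fx=s,fy=s))
E
python3 - <<'E'
from h import *
for n in("scene","top"):
    im=ctrl.get_image(n);save(im,n+"0.png");np.savez(n+"0.npz",**im)
    W=cloud(im)
    for l in("cover","pot","tub","pin","small_bowl","black_cup","brush_cup","water_bottle","glaze_jar","rib","slat"):
        for d in ctrl.recognise(l,n)[:3]:
            b=np.round(d["box"]).astype(int);print(n,l,round(d["conf"],2),b,W[min(b[1],399),min(b[0],639)].round(3))
s=ctrl.read_state();print(s)
E
```

```text
scene cover 0.97 [276 205  46  38] [ 0.543 -0.162  0.097]
scene pot 0.9 [278 167  36  41] [ 0.274 -0.131  0.008]
scene pot 0.87 [381 151  31  36] [0.26  0.33  0.003]
scene pot 0.66 [350 198  40  39] [0.495 0.141 0.006]
scene tub 0.84 [262 216 100  63] [ 0.579 -0.221  0.089]
scene tub 0.23 [190 203  18  23] [ 0.453 -0.496  0.073]
scene pin 0.73 [429 160  17  39] [0.398 0.499 0.059]
scene pin 0.43 [275 215  46  10] [ 0.592 -0.172  0.1  ]
scene pin 0.24 [227 217  19   6] [ 0.569 -0.352  0.103]
scene small_bowl 0.81 [358 249  30  24] [0.744 0.12  0.013]
scene small_bowl 0.34 [190 201  21  27] [ 0.388 -0.51   0.005]
scene black_cup 0.65 [189 202  20  25] [ 0.391 -0.515  0.003]
scene brush_cup 0.58 [433 156  24  47] [0.444 0.49  0.136]
scene water_bottle 0.65 [189 226  22  35] [ 0.593 -0.492  0.115]
scene glaze_jar 0.54 [189 227  21  34] [ 0.595 -0.492  0.111]
scene glaze_jar 0.51 [311 254  17  24] [ 0.764 -0.062  0.064]
scene rib 0.65 [227 216  21   4] [ 0.563 -0.352  0.1  ]
scene slat 0.6 [438 200  13  28] [0.579 0.488 0.019]
top cover 0.58 [378 200  51  52] [ 0.522 -0.177  0.125]
top po
[... 713 characters left out ...]
4]
{'time_s': 1.2, 'joints': array([-1.33698551e+00,  2.38226813e-01, -1.35171873e-02,  1.31920438e+00,
        3.49583926e-06,  1.57078148e+00]), 'dq': array([-1.09593850e-03, -1.17587390e-03,  2.59631611e-04,  9.67714685e-05,
       -1.50038603e-03,  8.07886005e-04]), 'effort': array([ 1.21501594e-04, -5.38590717e+01,  3.46691644e+01,  3.49523507e-03,
       -1.26881059e-04, -1.47717248e-05]), 'eef_pos': array([ 0.12162445, -0.51066505,  0.24995544]), 'tool_rot': array([-3.11999611e+00, -3.66438672e-01,  2.24015797e-05]), 'contact_force': array([ 0.26662654,  0.61145066, -1.07176833]), 'moment': array([ 0.07079233,  0.00754945, -0.01021907]), 'grasp_force': 0.0, 'width': 1.001722708673673}
```

Run:
```python
from h import *
a=dict(np.load("top0.npz"));save(a,"t1.png",(130,100,530,320),2)
a=dict(np.load("scene0.npz"));save(a,"s1.png",(170,120,460,290),2.7)
```

```text
(no output)
```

View pics/t1.png

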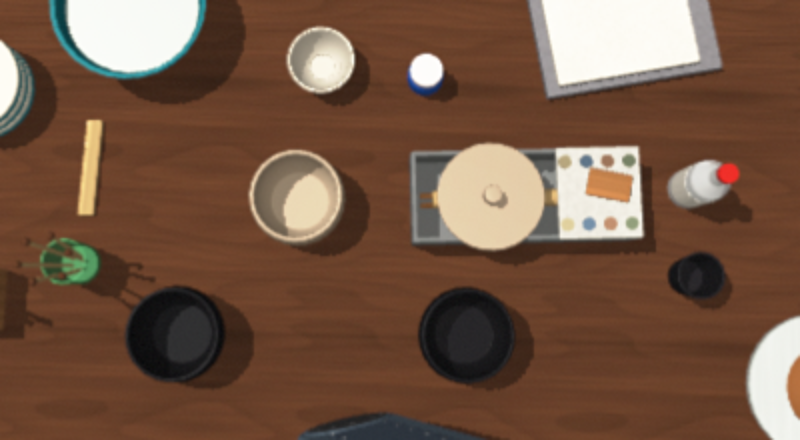

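View pics/s1.png

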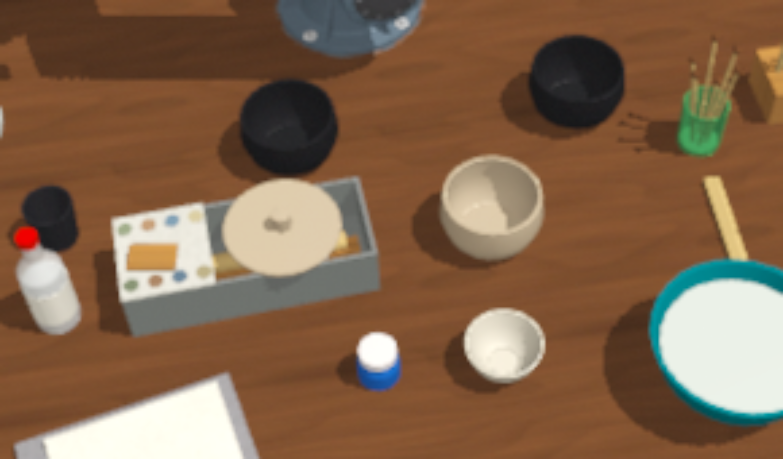

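The top view shows the pot candidates: beige at top px (277,201), black at (218,269) and (365,268). The beige one is the pot. The cover is at (377,197) with its knob at about (376,197). The tub's open end points to world +y and the board is at -y. Next I fit positions from depth.

Run:
```python
from h import *
from scipy.optimize import least_squares
def circ(p):
    f=lambda q:np.hypot(p[:,0]-q[0],p[:,1]-q[1])-q[2]
    r=least_squares(f,[*p.mean(0)[:2],.07],loss="soft_l1",f_scale=.003).x;return r.round(4)
for n in("top","scene"):
    W=cloud(dict(np.load(n+"0.npz")));P=W.reshape(-1,3);P=P[~np.isnan(P[:,0])]
    def sel(c,r,z0,z1):
        return P[(np.hypot(P[:,0]-c[0],P[:,1]-c[1])<r)&(P[:,2]>z0)&(P[:,2]<z1)]
    q=sel((.52,.14),.11,.08,.1);print(n,"pot rim",len(q),circ(q),np.median(q[:,2]),q[:,:2].min(0),q[:,:2].max(0))
    q=sel((.525,-.177),.12,.096,.108);print("cover disc",len(q),(q.min(0)+q.max(0))/2,np.median(q[:,2]),np.ptp(q,axis=0))
    q=sel((.525,-.177),.12,.115,.14);print("knob",len(q),q.mean(0),q.min(0),q.max(0))
    q=P[(abs(P[:,0]-.54)<.12)&(P[:,1]>-.5)&(P[:,1]<0)&(P[:,2]>.08)&(P[:,2]<.097)]
    print("tub",cv2.minAreaRect(q[:,:2].astype(np.float32)))
    q=P[(P[:,1]>-.46)&(P[:,1]<-.31)&(abs(P[:,0]-.54)<.1)&(P[:,2]>.088)&(P[:,2]<.1)]
    print("board",cv2.minAreaRect(q[:,:2].astype(np.float32)))
```

```text
top pot rim 283 [0.5266 0.1372 0.0702] 0.08947313273742785 [0.45422467 0.0632994 ] [0.59948976 0.20945061]
cover disc 1649 [ 0.5330768  -0.19259952  0.10195707] 0.09920916642824484 [0.16857115 0.20872224 0.01190958]
knob 62 [ 0.53261173 -0.17076201  0.12531511] [ 0.519354   -0.18363075  0.11503911] [ 0.54707987 -0.15816392  0.13333699]
tub ((0.5345146656036377, -0.27277061343193054), (0.4630771577358246, 0.19098211824893951), 84.68993377685547)
board ((0.5451979637145996, -0.35926684737205505), (0.14503486454486847, 0.09970015287399292), 0.9499201774597168)
scene pot rim 206 [0.5294 0.1372 0.0702] 0.0864504768587111 [0.45317809 0.06467128] [0.6044861  0.20987056]
cover disc 612 [ 0.53595249 -0.19188232  0.10190686] 0.09871390980190964 [0.1692415  0.2084933  0.01180916]
knob 38 [ 0.53562865 -0.17117309  0.12341842] [ 0.51613149 -0.18332488  0.11529399] [ 0.54890668 -0.15850556  0.13026781]
tub ((0.5345832109451294, -0.267261803150177), (0.4515054523944855, 0.19304810464382172), 85.80773162841797)
board ((0.5460504293441772, -0.3564382791519165), (0.15123048424720764, 0.09625924378633499), 2.472590446472168)
```

```bash
cat >> h.py <<'E'
def go(t,yaw=None):
    """print shift (units of 40mm) from current pose to world t; yaw=wanted world angle of tool y (deg), mod 180"""
    s=ctrl.read_state();M=R.from_rotvec(s["tool_rot"]).as_matrix()
    d=M.T@(np.array(t)-s["eef_pos"])/.04
    print("t",round(s["time_s"],2),"pos",s["eef_pos"].round(4),"shift",d.round(2),"X",M[:,0].round(2),"Y",M[:,1].round(2),"j6",s["joints"][5].round(2))
    if yaw is not None:
        cur=np.degrees(np.arctan2(M[1,1],M[0,1]));e=(yaw-cur+90)%180-90
        print("turn units",-e/8)  # tool z is down
E
python3 - <<'E'
from h import *
go((.533,-.171,.25),0)
W=cloud(dict(np.load("top0.npz")));P=W.reshape(-1,3);c=np.load("top0.npz")["color"].reshape(-1,3).astype(int)
# board: bright white
m=(c.min(1)>190)&(abs(P[:,0]-.54)<.09)&(P[:,1]>-.47)&(P[:,1]<-.28)&(P[:,2]>.08)&(P[:,2]<.105)
print(cv2.minAreaRect(P[m][:,:2].astype(np.float32)))
E
```

```text
t 1.2 pos [ 0.1216 -0.5107  0.25  ] shift [11.97 -5.88 -0.  ] X [0.97 0.23 0.  ] Y [ 0.23 -0.97 -0.  ] j6 1.57
turn units -9.575347043587492
((0.5433149337768555, -0.344255268573761), (0.14186175167560577, 0.12846139073371887), 1.4884402751922607)
```

{"name": "arm_command", "arguments": {"moves": [[[1.08,-0.53,0,-1],[2.16,-1.06,0,-2],[3.24,-1.59,0,-3],[4.32,-2.12,0,-4],[5.4,-2.65,0,-5]]], "grip": -1}}

```text
time_s: 1.7
eef_pos: [0.3083, -0.3562, 0.2502]
tool_rot: [2.802, 1.419, 0.0]
contact_force: [1.0, -1.8, -0.1]
width: 0.998
grasp_force: 0.0
```

```bash
python3 -c "
from h import *
go((.533,-.171,.25),0)"
```

```text
t 1.7 pos [ 0.3083 -0.3562  0.2502] shift [7.06 1.79 0.01] X [ 0.59  0.81 -0.  ] Y [ 0.81 -0.59  0.  ] j6 1.35
turn units -4.537831925792471
```

{"name": "arm_command", "arguments": {"moves": [[[1.18,0.3,0,-1],[2.36,0.6,0,-2],[3.54,0.9,0,-3],[4.72,1.2,0,-4],[5.9,1.5,0,-4.5]]]}}

```text
time_s: 2.2
eef_pos: [0.4975, -0.2022, 0.2502]
tool_rot: [2.227, 2.215, 0.0]
contact_force: [-0.1, -1.3, -0.4]
width: 1.0
grasp_force: 0.0
```

Run:
```python
from h import *
im=ctrl.get_image("wrist");save(im,"w1.png");np.savez("w1.npz",**im)
print(ctrl.recognise("cover_knob","wrist"))
W=cloud(im);P=W.reshape(-1,3);P=P[~np.isnan(P[:,0])]
q=P[(np.hypot(P[:,0]-.533,P[:,1]+.171)<.05)&(P[:,2]>.112)&(P[:,2]<.15)]
print(len(q),(q.min(0)+q.max(0))/2,np.ptp(q,axis=0),q.mean(0))
q=P[(np.hypot(P[:,0]-.533,P[:,1]+.171)<.12)&(P[:,2]>.095)&(P[:,2]<.11)]
print(len(q),(q.min(0)+q.max(0))/2,np.ptp(q,axis=0))
go((.533,-.171,.16),0)
```

```text
[{'box': [359.1, 141.2, 204.2, 207.7], 'conf': 0.8}]
1125 [ 0.53068462 -0.16923573  0.12020617] [0.02766719 0.02623933 0.01560535] [ 0.52999073 -0.16891857  0.12523726]
33327 [ 0.53104815 -0.18784494  0.10244608] [0.16829968 0.20623953 0.01489213]
t 2.3 pos [ 0.4999 -0.2004  0.2495] shift [0.74 0.82 2.24] X [0. 1. 0.] Y [ 1. -0.  0.] j6 1.19
turn units -0.021462336065702914
```

View pics/w1.png

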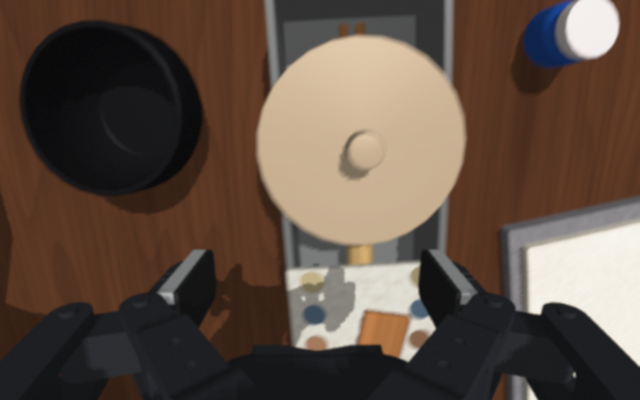

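The wrist view confirms the beige cover at px (362,140), its knob at (364,150) and the pin showing at (360,255). Moving down to the knob now.

{"name": "arm_command", "arguments": {"moves": [[[0.4,0.4,0.8,0],[0.77,0.78,1.6,0],[0.77,0.78,2.3,0],[0.77,0.78,2.9,0],[0.77,0.78,3.16,0]]]}}

```text
time_s: 2.8
eef_pos: [0.5262, -0.1731, 0.1214]
tool_rot: [-2.231, -2.207, 0.002]
contact_force: [-0.4, -0.8, 0.7]
width: 1.002
grasp_force: 0.0
```

{"name": "arm_command", "arguments": {"moves": [[[0,0,0,0],[0,0,0,0],[0,0,0,0],[0,0,0,0],[0,0,0,0]]], "grip": 1}}

```text
time_s: 3.3
eef_pos: [0.5297, -0.1739, 0.1255]
tool_rot: [2.23, 2.207, 0.005]
contact_force: [4.2, 0.2, 5.9]
width: 0.302
grasp_force: 58.8
```

{"name": "arm_command", "arguments": {"moves": [[[0,0,0,0],[0,0,0,0],[0,0,0,0],[0,0,0,0],[0,0,0,0]]]}}

```text
time_s: 3.8
eef_pos: [0.5297, -0.1739, 0.1255]
tool_rot: [2.23, 2.207, 0.004]
contact_force: [3.5, -0.6, 5.4]
width: 0.303
grasp_force: 58.8
```

{"name": "arm_command", "arguments": {"moves": [[[0,0,-0.2,0],[0,0,-0.6,0],[0,0,-1.1,0],[0,0,-1.6,0],[0,0,-2,0]]]}}

```text
time_s: 4.3
eef_pos: [0.5273, -0.1734, 0.2049]
tool_rot: [2.233, 2.209, 0.0]
contact_force: [0.2, -0.6, -2.0]
width: 0.3
grasp_force: 60.0
```

Run:
```python
from h import *
im=ctrl.get_image("wrist");np.savez("w2.npz",**im);save(im,"w2.png")
W=cloud(im);P=W.reshape(-1,3);P=P[~np.isnan(P[:,0])]
s=ctrl.read_state();e=s["eef_pos"];print(s["contact_force"],s["width"])
q=P[(np.hypot(P[:,0]-e[0],P[:,1]-e[1])<.1)&(P[:,2]>e[2]-.035)&(P[:,2]<e[2]-.015)]
# disc plane + circle
A=np.c_[q[:,:2],np.ones(len(q))];k,*_=np.linalg.lstsq(A,q[:,2],rcond=None)
r=q[:,2]-A@k;q=q[abs(r)<.004];A=np.c_[q[:,:2],np.ones(len(q))];k,*_=np.linalg.lstsq(A,q[:,2],rcond=None)
print("tilt",k[:2],len(q));h=cv2.convexHull(q[:,:2].astype(np.float32));print(cv2.minEnclosingCircle(h),q.min(0),q.max(0))
go((.5275,.137,e[2]),0)
```

```text
[-0.29017166  0.36481381  0.29532978] 0.30406130856238567
tilt [-0.00375474 -0.0003897 ] 65932
((0.5261037945747375, -0.16900955140590668), 0.08535085618495941) [ 0.44148497 -0.2314902   0.17393201] [ 0.61082236 -0.08488646  0.18134167]
t 4.35 pos [ 0.5283 -0.1737  0.2073] shift [ 7.77 -0.1  -0.01] X [ 0.01  1.   -0.  ] Y [ 1.   -0.01  0.  ] j6 1.26
turn units -0.07624881508179548
```

View pics/w2.png

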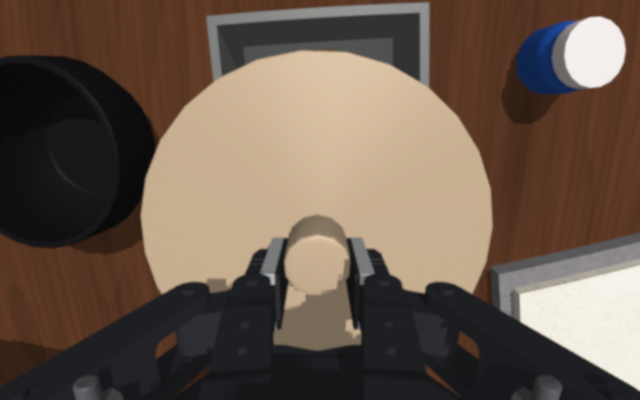

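The wrist view shows the cover held level, knob at px (318,250). I'll carry it toward the pot and measure the pot on the way.

{"name": "arm_command", "arguments": {"moves": [[[0.6,0,-0.2,0],[1.4,0,-0.2,0],[2.3,0,-0.2,0],[3,0,-0.2,0],[3.4,0,-0.2,0]]]}}

```text
time_s: 4.85
eef_pos: [0.5284, -0.0355, 0.2113]
tool_rot: [-2.231, -2.211, 0.001]
contact_force: [0.4, 0.1, -2.4]
width: 0.307
grasp_force: 60.0
```

Run:
```python
from h import *
from scipy.optimize import least_squares
ctrl.get_image("wrist");im=ctrl.get_image("wrist");s=ctrl.read_state();e=s["eef_pos"]
P=cloud(im).reshape(-1,3);P=P[~np.isnan(P[:,0])]
q=P[(np.hypot(P[:,0]-.527,P[:,1]-.137)<.1)&(P[:,2]>.085)&(P[:,2]<.097)]
f=lambda p:np.hypot(q[:,0]-p[0],q[:,1]-p[1])-.070
r=least_squares(f,[.527,.137],loss="soft_l1",f_scale=.003)
print("pot",len(q),r.x,q.min(0),q.max(0),np.median(q[:,2]))
c=P[(np.hypot(P[:,0]-e[0],P[:,1]-e[1])<.12)&(P[:,2]>e[2]-.033)&(P[:,2]<e[2]-.022)]
c=c[c[:,2]<np.median(c[:,2])+.003]
print("cover",c.min(0),c.max(0),np.median(c[:,2]),cv2.minEnclosingCircle(cv2.convexHull(c[:,:2].astype(np.float32))))
save(im,"w3.png");go((r.x[0],r.x[1]-.0045,e[2]),0)
```

```text
pot 1924 [0.52451012 0.1392356 ] [0.46211949 0.06793416 0.08506681] [0.58620727 0.10232171 0.09229789] 0.08947213843306492
cover [ 0.44264704 -0.09250764  0.1807414 ] [0.6117734  0.05450689 0.18670365] 0.1837096796054946 ((0.5272818207740784, -0.02927912212908268), 0.08486980944871902)
t 4.95 pos [ 0.5285 -0.0356  0.2113] shift [ 4.26 -0.14  0.  ] X [0.01 1.   0.  ] Y [ 1.   -0.01 -0.  ] j6 1.51
turn units -0.05781994729400175
```

{"name": "arm_command", "arguments": {"moves": [[[0.8,-0.03,0,0],[1.8,-0.05,0,0],[2.8,-0.08,0,0],[3.7,-0.1,0,0],[4.22,-0.11,0,0]]]}}

```text
time_s: 5.45
eef_pos: [0.5262, 0.133, 0.2113]
tool_rot: [-2.232, -2.21, 0.0]
contact_force: [-0.5, 0.1, -2.2]
width: 0.298
grasp_force: 60.0
```

{"name": "arm_command", "arguments": {"moves": [[[0,0,0.5,0],[0,0,1,0],[0,0,1.4,0],[0,0,1.6,0],[0,0,1.6,0]]]}}

```text
time_s: 5.95
eef_pos: [0.5258, 0.1307, 0.1466]
tool_rot: [-2.233, -2.208, 0.003]
contact_force: [1.1, 0.5, -2.6]
width: 0.302
grasp_force: 60.1
```

Run:
```python
from h import *
go((.5257,.1345,.1255),0);print(ctrl.read_state()["contact_force"])
```

```text
t 5.95 pos [0.5258 0.1307 0.1466] shift [ 0.09 -0.    0.53] X [ 0.01  1.   -0.  ] Y [ 1.   -0.01 -0.  ] j6 1.83
turn units -0.07970937186261473
[ 1.08436697  0.48154489 -2.62595496]
```

{"name": "arm_command", "arguments": {"moves": [[[0,0,0.1,0],[0,0,0.2,0],[0,0,0.3,0],[0,0,0.35,0],[0,0,0.35,0]]]}}

```text
time_s: 6.45
eef_pos: [0.5263, 0.1314, 0.1335]
tool_rot: [-2.233, -2.21, 0.0]
contact_force: [-0.7, -0.4, -3.3]
width: 0.302
grasp_force: 60.1
```

Run:
```python
from h import *
go((.5257,.1345,.1255),0);print(ctrl.read_state()["contact_force"])
```

```text
t 6.45 pos [0.5263 0.1314 0.1335] shift [ 0.08 -0.02  0.2 ] X [0.01 1.   0.  ] Y [ 1.   -0.01 -0.  ] j6 1.83
turn units -0.07516092325735713
[-0.74328792 -0.3972915  -3.33493931]
```

{"name": "arm_command", "arguments": {"moves": [[[0.06,0,0.03,0],[0.06,0,0.08,0],[0.06,0,0.13,0],[0.06,0,0.18,0],[0.06,0,0.21,0]]]}}

```text
time_s: 6.95
eef_pos: [0.5264, 0.1339, 0.1254]
tool_rot: [-2.233, -2.21, -0.0]
contact_force: [-4.9, -1.1, 12.3]
width: 0.307
grasp_force: 61.5
```

{"name": "arm_command", "arguments": {"moves": [[[0,0,0,0],[0,0,0.01,0],[0,0,0.02,0],[0,0,0.03,0],[0,0,0.03,0]]]}}

```text
time_s: 7.45
eef_pos: [0.5264, 0.1339, 0.1254]
tool_rot: [2.233, 2.21, 0.002]
contact_force: [-6.2, -1.5, 14.4]
width: 0.303
grasp_force: 61.7
```

Contact at the expected height, with 14 N pushing up. Releasing.

{"name": "arm_command", "arguments": {"moves": [[[0,0,0,0],[0,0,0,0],[0,0,0,0],[0,0,0,0],[0,0,0,0]]], "grip": -1}}

```text
time_s: 7.95
eef_pos: [0.5265, 0.1339, 0.1239]
tool_rot: [-2.233, -2.21, 0.0]
contact_force: [-0.3, -0.1, -0.4]
width: 1.0
grasp_force: 0.0
```

{"name": "arm_command", "arguments": {"moves": [[[0,0,-0.5,0],[0,0,-1,0],[0,0,-1.6,0],[0,0,-2.4,0],[0,0,-3.2,0]]]}}

```text
time_s: 8.45
eef_pos: [0.5261, 0.1338, 0.253]
tool_rot: [-2.233, -2.209, 0.001]
contact_force: [1.7, -0.3, -0.2]
width: 1.003
grasp_force: 0.0
```

{"name": "arm_command", "arguments": {"moves": [[[-1,0,0,0],[-2.1,0,0,0],[-3.3,0,0,0],[-4.5,0,0,0],[-5.6,0,0,0]]]}}

```text
time_s: 8.95
eef_pos: [0.5238, -0.0921, 0.2521]
tool_rot: [2.233, 2.21, 0.0]
contact_force: [0.2, -0.3, 0.2]
width: 0.997
grasp_force: 0.0
```

Run:
```python
from h import *
from scipy.optimize import least_squares
for n in("wrist","top"):
    im=ctrl.get_image(n);P=cloud(im).reshape(-1,3);P=P[~np.isnan(P[:,0])];save(im,n+"4.png");np.savez(n+"4.npz",**im)
    g=P[np.hypot(P[:,0]-.526,P[:,1]-.138)<.1]
    q=g[abs(g[:,2]-.098)<.006];A=np.c_[q[:,:2],np.ones(len(q))];k,*_=np.linalg.lstsq(A,q[:,2],rcond=None)
    print(n,"disc",len(q),np.median(q[:,2]),k[:2],cv2.minEnclosingCircle(cv2.convexHull(q[:,:2].astype(np.float32))))
    q=P[(abs(P[:,0]-.54)<.09)&(P[:,1]>-.45)&(P[:,1]<.02)]
    w=q[(q[:,2]>.086)&(q[:,2]<.0925)];print("rim",len(w),cv2.minAreaRect(w[:,:2].astype(np.float32)))
    p=q[(q[:,2]>.046)&(q[:,2]<.06)&(abs(q[:,0]-.535)<.03)]
    if len(p)>20:
        c,v=np.polyfit(p[:,1],p[:,0],1);print("pin",len(p),c,v,p.min(0),p.max(0),np.median(p[:,2]))
```

```text
wrist disc 9 0.09294284303694056 [-0.03028347 -3.53573494] ((0.5284080505371094, 0.05306169018149376), 0.003510006470605731)
rim 4575 ((0.5333730578422546, -0.1608731746673584), (0.14472664892673492, 0.2313070297241211), 2.7350807189941406)
pin 4572 -0.04323056082445631 0.5260267484043396 [ 0.50620771 -0.29320266  0.04600257] [ 0.56431645 -0.04385592  0.05939516] 0.052974895862948984
top disc 1991 0.09786819289901749 [ 0.00349025 -0.00200103] ((0.5279681086540222, 0.1358756572008133), 0.08506216108798981)
rim 373 ((0.5383209586143494, -0.22753292322158813), (0.1438031792640686, 0.3615144193172455), 2.819422960281372)
pin 74 0.08996296676924505 0.563703613348991 [ 0.5287079  -0.28464435  0.04612219] [ 0.56305584 -0.04543412  0.05934568] 0.052227826395735644
```

View pics/wrist4.png

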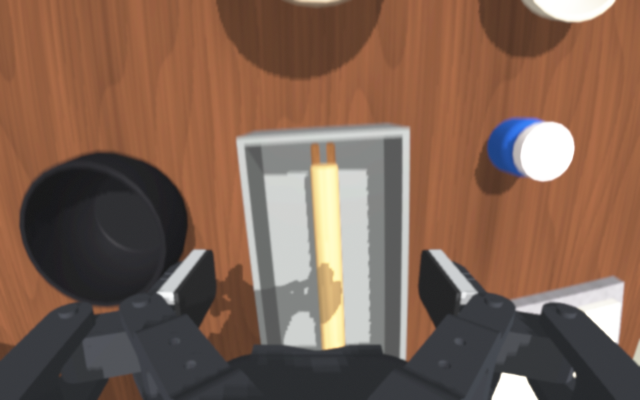

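The wrist view shows the pin's free end at px (325,165), running down the tub with a slight tilt. The cover is seated (disc top at 0.098, level). Next is the pin's end.

Run:
```python
from h import *
im=dict(np.load("wrist4.npz"));W=cloud(im)
for v in range(150,345,15): 
    r=W[v,300:350];m=r[:,2]>.035;print(v,r[m].min(0).round(3) if m.any() else 0,r[m].max(0).round(3) if m.any() else 0,m.sum(), W[v,325+(v-165)//12].round(4))
go((.5315,-.13,.25),2.6)
```

```text
150 0 0 0 [ 0.5295 -0.072   0.005 ]
165 [ 0.516 -0.082  0.043] [ 0.543 -0.08   0.053] 28 [ 0.5306 -0.0805  0.0526]
180 [ 0.517 -0.096  0.046] [ 0.542 -0.094  0.056] 27 [ 0.5314 -0.0946  0.0549]
195 [ 0.518 -0.112  0.046] [ 0.544 -0.109  0.055] 27 [ 0.5324 -0.1099  0.053 ]
210 [ 0.518 -0.128  0.043] [ 0.545 -0.124  0.057] 27 [ 0.5333 -0.1248  0.0543]
225 [ 0.519 -0.143  0.046] [ 0.545 -0.14   0.056] 26 [ 0.5352 -0.1402  0.0549]
240 [ 0.52  -0.16   0.046] [ 0.546 -0.156  0.056] 26 [ 0.5363 -0.1565  0.0541]
255 [ 0.52  -0.179  0.039] [ 0.547 -0.172  0.056] 27 [ 0.5373 -0.1723  0.0554]
270 [ 0.521 -0.197  0.039] [ 0.547 -0.189  0.056] 25 [ 0.5384 -0.1894  0.0548]
285 [ 0.522 -0.214  0.041] [ 0.549 -0.206  0.056] 26 [ 0.5406 -0.2072  0.0541]
300 [ 0.523 -0.234  0.04 ] [ 0.55  -0.224  0.056] 26 [ 0.5418 -0.2255  0.0535]
315 [ 0.523 -0.252  0.042] [ 0.55  -0.242  0.056] 25 [ 0.543  -0.2446  0.0527]
330 [ 0.524 -0.272  0.041] [ 0.551 -0.262  0.056] 25 [ 0.5442 -0.2633  0.0535]
t 9.05 pos [ 0.5238 -0.0946  0.2519] shift [-0.88  0.21  0.05] X [ 0.02  1.   -0.  ] Y [ 1.   -0.02 -0.  ] j6 1.41
turn units -0.4367994883413715
```

{"name": "arm_command", "arguments": {"moves": [[[-0.5,0.1,0.2,-0.3],[-1,0.2,0.8,-0.44],[-1.13,0.23,1.6,-0.44],[-1.13,0.23,2.4,-0.44],[-1.13,0.23,2.6,-0.44]]], "grip": -0.4}}

```text
time_s: 9.55
eef_pos: [0.531, -0.1347, 0.1448]
tool_rot: [-2.161, -2.274, 0.004]
contact_force: [-0.2, 0.9, 1.1]
width: 0.704
grasp_force: 0.0
```

{"name": "arm_command", "arguments": {"moves": [[[0,0,0,0],[0,0,0,0],[0,0,0,0],[0,0,0,0],[0,0,0,0]]]}}

```text
time_s: 10.05
eef_pos: [0.5332, -0.1354, 0.1489]
tool_rot: [2.163, 2.277, 0.001]
contact_force: [-0.5, -0.1, -0.3]
width: 0.702
grasp_force: 0.0
```

Run:
```python
from h import *
go((.532,-.14,.05),2.5)
im=ctrl.get_image("wrist");save(im,"w5.png");W=cloud(im);P=W.reshape(-1,3)
q=P[(P[:,2]>.045)&(P[:,2]<.06)&(abs(P[:,0]-.532)<.025)&(P[:,1]<-.085)&(P[:,1]>-.14)];print(len(q),np.polyfit(q[:,1]+.14,q[:,0],1),q.max(0),q.min(0))
```

```text
t 10.05 pos [ 0.5332 -0.1354  0.1489] shift [-0.11 -0.04  2.47] X [-0.05  1.   -0.  ] Y [1.   0.05 0.  ] j6 1.27
turn units 0.052993445645006076
3234 [-0.0456882   0.53183761] [ 0.54501131 -0.0850198   0.05628663] [ 0.5167015  -0.13999784  0.04505751]
```

View pics/w5.png

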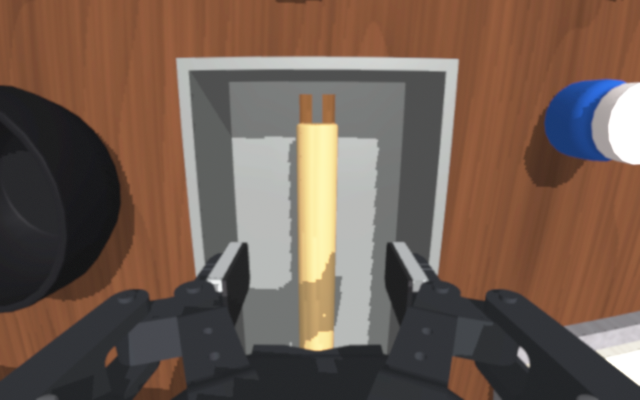

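The pin is centred at px (318,200) between the fingers, which sit at (230,265) and (405,265), and it's aligned with them. Descending and gripping.

{"name": "arm_command", "arguments": {"moves": [[[-0.1,-0.04,0.6,0],[-0.1,-0.04,1.2,0],[-0.1,-0.04,1.8,0],[-0.1,-0.04,2.3,0],[-0.1,-0.04,2.47,0]]]}}

```text
time_s: 10.6
eef_pos: [0.5303, -0.1392, 0.0476]
tool_rot: [-2.163, -2.275, 0.002]
contact_force: [-0.1, 0.3, -0.0]
width: 0.707
grasp_force: 0.0
```

{"name": "arm_command", "arguments": {"moves": [[[0,0,0,0],[0,0,0,0],[0,0,0,0],[0,0,0,0],[0,0,0,0]]], "grip": 1}}

```text
time_s: 11.1
eef_pos: [0.5332, -0.1397, 0.0508]
tool_rot: [2.162, 2.275, 0.004]
contact_force: [3.7, 1.0, 6.6]
width: 0.301
grasp_force: 59.8
```

{"name": "arm_command", "arguments": {"moves": [[[0,0,0,0],[0,0,0,0],[0,0,-0.1,0],[0,0,-0.2,0],[0,0,-0.3,0]]]}}

```text
time_s: 11.6
eef_pos: [0.5306, -0.1394, 0.0613]
tool_rot: [-2.164, -2.276, 0.001]
contact_force: [-0.0, -0.8, -2.2]
width: 0.304
grasp_force: 59.0
```

{"name": "arm_command", "arguments": {"moves": [[[0,0,-0.25,0],[0,0,-0.5,0],[0,0,-0.75,0],[0,0,-1,0],[0,0,-1.2,0]]]}}

```text
time_s: 12.1
eef_pos: [0.5314, -0.1395, 0.1102]
tool_rot: [2.164, 2.277, 0.0]
contact_force: [-1.0, 0.5, -3.9]
width: 0.303
grasp_force: 59.2
```

```bash
cat > m.py <<'E'
from h import *
im=ctrl.get_image("scene");s=ctrl.read_state();e=s["eef_pos"]
W=cloud(im);c=im["color"].astype(int)
hsv=cv2.cvtColor(im["color"],cv2.COLOR_RGB2HSV)
m=(hsv[...,0]>12)&(hsv[...,0]<28)&(hsv[...,1]>70)&(hsv[...,2]>120)&(abs(W[...,0]-e[0])<.06)&(W[...,1]>-.36)&(W[...,1]<.04)&(W[...,2]>.05)
q=W[m];print("pin px",len(q),q.min(0).round(3),q.max(0).round(3))
if len(q)>8:
    q0=q.mean(0);u,S,v=np.linalg.svd(q-q0);d=v[0]*np.sign(v[0][1]);print("dir",d.round(3),"tilt deg",np.degrees(np.arcsin(d[2])).round(1),"z at grip",(q0+d*(e[1]-q0[1])/d[1]).round(3))
print(s["time_s"],e.round(4),s["contact_force"].round(1),s["moment"].round(2),s["width"],s["grasp_force"])
save(im,"sc_%d.png"%(s["time_s"]*100),(200,90,420,290),2.7)
E
python3 m.py
```

```text
pin px 427 [ 0.485 -0.36   0.071] [ 0.591 -0.08   0.153]
dir [-0.08   0.995  0.058] tilt deg 3.3 z at grip [ 0.538 -0.14   0.105]
12.15 [ 0.5318 -0.1395  0.1112] [-0.6  0.1 -3.7] [ 0.64  0.27 -0.16] 0.3068253260433278 59.32142436504364
```

{"name": "arm_command", "arguments": {"moves": [[[0.12,0,-0.15,0],[0.3,0,-0.35,0],[0.55,0,-0.55,0],[0.85,0,-0.7,0],[1.15,0,-0.85,0]]]}}

```text
time_s: 12.65
eef_pos: [0.529, -0.0923, 0.1438]
tool_rot: [2.164, 2.278, 0.0]
contact_force: [0.9, -1.2, -3.9]
width: 0.304
grasp_force: 59.4
```

```bash
python3 m.py; ls pics
```

```text
pin px 513 [ 0.472 -0.36   0.075] [ 0.588 -0.031  0.191]
dir [-0.069  0.98   0.187] tilt deg 10.8 z at grip [ 0.535 -0.091  0.136]
12.7 [ 0.5292 -0.0908  0.1447] [-0.3  3.7 -3.3] [ 0.9   0.09 -0.04] 0.29952761081535234 59.307294487953186
s1.png
sc_1215.png
sc_1270.png
scene0.png
t1.png
top0.png
top4.png
w1.png
w2.png
w3.png
w5.png
wrist4.png
```

View pics/sc_1270.png

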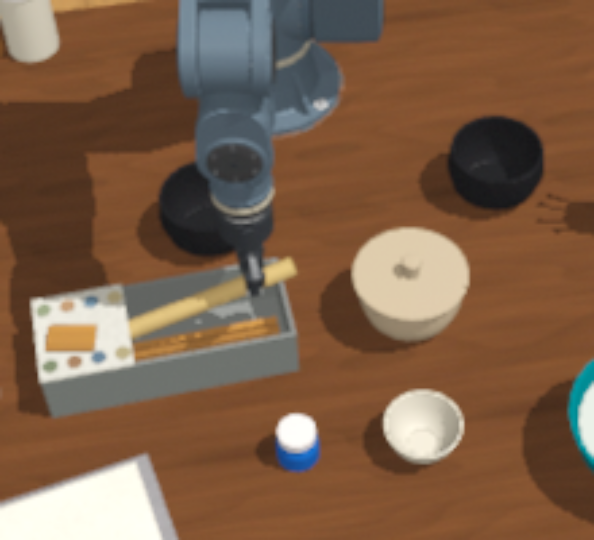

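The scene view shows the pin tilting out as planned: from the board edge at px (135,328) up to its raised end at (295,268). The cover sits level on the pot. Continuing.

{"name": "arm_command", "arguments": {"moves": [[[0.3,0,-0.1,0],[0.6,0,-0.2,0],[0.9,0,-0.28,0],[1.2,0,-0.35,0],[1.55,0,-0.42,0]]]}}

```text
time_s: 13.2
eef_pos: [0.526, -0.0307, 0.1604]
tool_rot: [2.164, 2.277, 0.0]
contact_force: [0.3, 0.3, -0.9]
width: 0.302
grasp_force: 59.2
```

```bash
python3 m.py
```

```text
pin px 609 [ 0.466 -0.36   0.052] [0.585 0.029 0.348]
dir [-0.064  0.978  0.201] tilt deg 11.6 z at grip [ 0.531 -0.029  0.152]
13.25 [ 0.526  -0.029   0.1608] [-0.8  1.2 -1.5] [ 0.26 -0.01  0.02] 0.30510519293836835 59.22055542469025
```

{"name": "arm_command", "arguments": {"moves": [[[0.2,0,-0.2,0],[0.25,0,-0.6,0],[0.25,0,-1.1,0],[0.25,0,-1.6,0],[0.25,0,-2.2,0]]]}}

```text
time_s: 13.75
eef_pos: [0.5251, -0.0214, 0.249]
tool_rot: [-2.164, -2.277, 0.001]
contact_force: [1.1, -0.0, -1.8]
width: 0.307
grasp_force: 59.2
```

{"name": "arm_command", "arguments": {"moves": [[[0,0,-0.7,0],[0,0,-1.4,0],[0,0,-2.0,0],[0,0,-2.5,0],[0,0,-2.8,0]]]}}

```text
time_s: 14.25
eef_pos: [0.5256, -0.0215, 0.3624]
tool_rot: [2.163, 2.276, 0.002]
contact_force: [1.3, 0.1, -2.0]
width: 0.302
grasp_force: 59.3
```

{"name": "arm_command", "arguments": {"moves": [[[0,0,0,0],[0,0,0,0],[0,0,0,0],[0,0,0,0],[0,0,0,0]]]}}

```text
time_s: 14.75
eef_pos: [0.5252, -0.0216, 0.3595]
tool_rot: [-2.164, -2.277, 0.001]
contact_force: [0.3, -0.3, -1.3]
width: 0.302
grasp_force: 59.4
```

```bash
sed -i 's/>.05)$/>.12)/' m.py; python3 m.py
python3 - <<'E'
from h import *
im=ctrl.get_image("top");P=cloud(im).reshape(-1,3);P=P[~np.isnan(P[:,0])]
q=P[np.hypot(P[:,0]-.526,P[:,1]-.138)<.1];q=q[abs(q[:,2]-.098)<.006];A=np.c_[q[:,:2],np.ones(len(q))];k,*_=np.linalg.lstsq(A,q[:,2],rcond=None)
print("disc",len(q),np.median(q[:,2]),k[:2],cv2.minEnclosingCircle(cv2.convexHull(q[:,:2].astype(np.float32))))
E
ls pics
```

```text
pin px 576 [ 0.514 -0.25   0.276] [0.583 0.039 0.43 ]
dir [-0.05   0.961  0.273] tilt deg 15.8 z at grip [ 0.533 -0.022  0.356]
14.8 [ 0.5253 -0.0216  0.3596] [ 0.1  0.3 -2. ] [0.17 0.04 0.06] 0.30568980572354276 59.385831356048584
disc 2018 0.09808877030527607 [-0.00083541  0.00083984] ((0.527872622013092, 0.13615866005420685), 0.08521420508623123)
s1.png
sc_1215.png
sc_1270.png
sc_1325.png
sc_1480.png
scene0.png
t1.png
top0.png
top4.png
w1.png
w2.png
w3.png
w5.png
wrist4.png
```

```bash
python3 -c "
from cell import ctrl
print(ctrl.finish_job())"
```

```text
the job is handed in; nothing more can be done
None
```

The job is handed in: the last images showed the cover seated level on the beige pot and let go, and the pin held still in the gripper, its lower end about 0.27 m above the table; `finish_job` returned no verdict.

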